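# Rack the amber stick behind the gravity keeper

### The arm

A 6-joint arm with a two-finger parallel gripper is mounted at the origin on the work surface; the furniture and walls round the work are solid. World frame = base frame: x ahead of the robot, y to its left, z up, the work surface at z = 0. Lengths are in m, angles in rad, forces in N, time in s.
With the tool pointing down it reaches from about 0.275 to 0.75 m from the base axis. Payload 10.2 kg.
Tool frame: the origin (TCP) lies at the very end of the fingers, on their centre line; the grasp point (between the pads) lies 19 mm behind it (grip_depth is the distance from the TCP to the grasp point, in m); z points along the fingers, y is the line along which they close (so a half turn about z gives the same grasp; the last joint's range is limited). The gripper opens to 85 mm and grips with 20 to 120 N. Pads are 22 mm wide; open, the fingers measure 114 mm over their backs; the gripper's body (76 mm by 85 mm) begins 54 mm behind the grasp point. The pads swing forward as they close: fully open they stand 13 mm farther back than shut.
Start: joints at [0.959, 0.313, 1.498, -0, 1.331, -0.223], TCP at [0.199, 0.486, 0.231] pointing down, gripper open.
Joint ranges: [-2.94, 2.94], [-0.97, 2.17], [0.19, 2.56], [-1.23, 4.37], [0.02, 3.11], [-2.88, 2.88]. Speed limits (rad/s): [2.39, 2.39, 3.01, 3.14, 3.14, 3.14].

### API

Orientations are given as a unit quaternion [w, x, y, z].
In Python, from workcell import * gives the robot as it stands. Calls block until the motion is done:
- move_to(position, orientation): joint-space move of the TCP to a pose.
- servo_line(position, attitude=None, v=0.15): straight line of the TCP; attitude=None keeps the orientation; v is the mean speed in m/s.
- goto_joints(angles): joint-space move.
- move_gripper(opening, effort=None): finger opening in m; effort is the grip in N (None keeps the last); returns when the fingers have stopped.
- wait(seconds).
- inverse_kinematics(position, orientation): joint angles nearest the present ones, or None.
- get_obs(): the state.
- get_image(name): name is "scene" or "top" or "wrist"; returns the picture (420x560x3 uint8, blue, green, red); there is no depth.
- get_calibration(name): a dict with "intrinsics" (3x3 intrinsics, pixels), "extrinsics" (4x4, takes a point from world to camera coordinates). Camera axes: x right, y down, z forward; pixel columns grow to the right and rows downward; lengths in m; the calibration is good to about 2 mm. A picture is of the moment at which its call begins: read the wrist's pose just before it. get_calibration takes no time and is no camera call; for the wrist camera it gives the pose at the moment of the call.
A pose or a line that the arm cannot do raises Unreachable and nothing moves.
- finish_job(): hands the job in; it is judged then, once.
The state is a dict: "time_s": time; "joints": joint angles; "qvel": joint speeds; "joint_efforts": joint torques, N m; "eef_pos": TCP position; "tool_rot": TCP orientation; "ft_force": force on the tool from outside, world axes, zero at the start; "moment": the same for the moment, N m; "grip_width": finger opening in m; "gripper_force": force on a finger pad.
Only numpy, scipy, OpenCV 4.12 (cv2) and the standard library are available. Lean on these libraries where they do the work, as an engineer would, in place of code of your own. Each camera call takes 0.05 s, during which the arm holds its last target. There are 200 camera calls.

### The job

Put the amber resin stick away in the blue bench rest: lay it level and roughly central across both rails, slide it in so that its own leading edge lifts the red gravity keeper, and go on until the keeper has dropped shut behind it, then let go. Do not touch the keeper with the robot, and leave the grey strickle where it lies.

Things in the scene. Friction and masses are not known exactly. Their poses are not given: they have to be found in the camera images.
- amber_stick: Translucent amber-brown cast resin stick, 27 mm wide (its x), 263 mm long (its y), 15 mm high (z), 0.13 kg. Origin at the centre of its underside. Lies flat on the table at the start; it may be racked either way round.
- strickle: Grey strickle bar, 30 mm wide (x), 310 mm long (y), 13 mm high, lying beside the amber stick; the two may be in either place. Origin at the centre of its underside. A bystander: leave it alone.
- stick_rest: Blue steel bench rest fixed to the table, turned up to 12 degrees. Origin: underside, below the pocket's centre; x = the way the stick slides in, roughly away from the robot; y along the racked stick. Base plate 210 x 180 mm, 6 mm thick, with two rails along x at y = -75 and +75 mm, 22 mm wide, x = -105 to +105 mm, tops 34 mm above the table; the space between is open but for the keeper's shaft at the far end.
- pocket (a point): Centre of the rest's pocket at rail-top height (34 mm above the table): where the racked stick's origin belongs, long axis along the rest's y. Axes as the rest's. Back stops 18 mm high on the rails have their front face at x = +26 mm, the keeper's noses their inner face at x = -26 mm, so the stick has 12 mm of play either way.
- lead_in (a point): Point midway between the two rails at rail-top height, 88 mm before the pocket's centre: the rails are bare from 105 to 70 mm before the pocket, so the stick, its origin here and square to the rails, can be laid in front of the keeper's ramps.
- keeper (a joint): Red gravity keeper, one piece: shaft along the rest's y at x = +90 mm, 50 mm above the table; two arms 12 mm wide over the rails at y = -75 and +75 mm reach back towards the robot, undersides 54 mm above the table, each ending in a nose. Angle in rad: 0 = down (shut), grows as it lifts; about 0.09 when riding on the stick. Falls by its own weight (0.12 kg).
- coil_hose: Red coiled air hose, fixed, always in the same place, hanging in from above: keep the arm clear of it. It drops at (x 0.62, y 0.31) to 0.35 m above the table, slants down to (0.47, 0.20) at 0.17 m, and its 50 mm thick coil runs on by (0.38, 0.11), 0.15 m high, to (0.35, -0.03) on the table, with a thin tail to (0.26, -0.05). World coordinates in m.
- keeper_nose (a point): Midway between the keeper's two noses, at the height of their feet: 38 mm above the table (4 mm above the rails) when shut, at rest x = -32 mm; noses 12 mm thick. From each foot a ramp rises at 39 degrees towards the robot, to x = -69 mm, 62 mm above the table. A stick slid in +x runs under the ramps and lifts the keeper with 1 to 2 N. Moves with the keeper.

How it is judged:
By the outcome, as a careful person would: the job done as asked, in the order asked, and still so for the second after the job is handed in, with the robot touching nothing.
It also fails if it takes over 42 s, if anything falls off the work surface, if the arm or the gripper's body presses on something with over 40 N, if the wrist force passes 120 N, or if a joint passes its speed limit or range.

## Working session

There is one attempt and no reset: what is moved stays moved. The work goes in short steps, each a Python script; the robot and the scene stay as the last script left them, time stands still between calls to the robot, and variables do not carry over. Pictures are saved under pics/ and viewed, at most 10 in all, crops included, and the job is handed in when it is done.

```bash
mkdir -p pics; ls; python3 - <<'E'
from workcell import *
import cv2,numpy as np
o=get_obs();print(o['time_s'],o['eef_pos'],o['tool_rot'],o['grip_width'])
for n in ("top","scene"):
    cv2.imwrite(f"pics/{n}0.png",get_image(n)); c=get_calibration(n);print(n,np.round(c['intrinsics'],1).tolist(),np.round(c['extrinsics'],4).tolist())
E
```

```text
pics
0.0 [0.19888019 0.48559285 0.2307235 ] [-2.74588093e-04  1.93183305e-01  9.81162471e-01 -5.83375076e-04] 0.08552646335931605
top [[423.9, 0.0, 283.6], [0.0, 423.9, 209.5], [0.0, 0.0, 1.0]] [[0.0121, -0.9994, 0.032, -0.0888], [-0.9951, -0.0152, -0.0982, 0.5443], [0.0986, -0.0306, -0.9947, 0.8545], [0.0, 0.0, 0.0, 1.0]]
scene [[410.3, 0.0, 281.7], [0.0, 410.3, 209.3], [0.0, 0.0, 1.0]] [[-0.9074, -0.4202, -0.0113, 0.4622], [-0.2998, 0.6657, -0.6833, 0.2419], [0.2947, -0.6167, -0.73, 0.6784], [0.0, 0.0, 0.0, 1.0]]
```

View pics/top0.png

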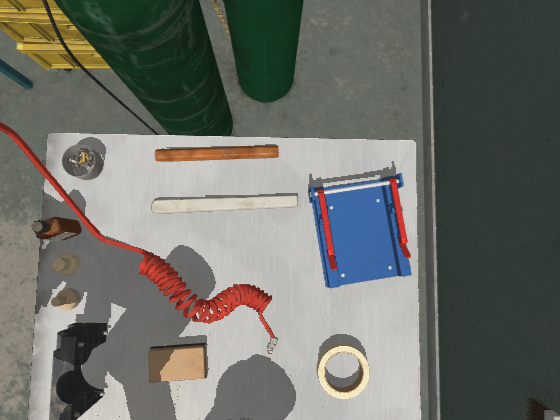

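View pics/scene0.png

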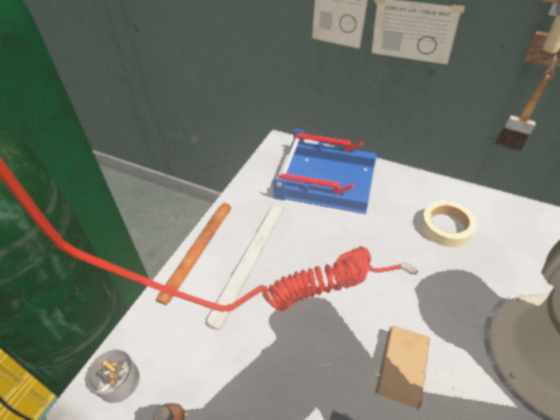

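Top view: the amber stick is at about (155–279, 154), with the grey strickle below it at row 203. The rest is at about (310–410, 175–288), its red noses near (333, 266) and (406, 254). The hose lies to the left and below. Next I'll turn these into positions.

```bash
cat > h.py <<'E'
import cv2,numpy as np
from scipy.optimize import least_squares
from scipy.spatial.transform import Rotation as Rn
def ray(c,uv,z):
    K,E=np.array(c['intrinsics']),np.array(c['extrinsics']);R,t=E[:3,:3],E[:3,3]
    uv=np.atleast_2d(uv).astype(float);d=np.c_[uv,np.ones(len(uv))]@np.linalg.inv(K).T@R;o=-R.T@t
    return (o+d*((z-o[2])/d[:,2])[:,None])[:,:2]
def proj(c,P):
    K,E=np.array(c['intrinsics']),np.array(c['extrinsics']);p=(np.asarray(P)@E[:3,:3].T+E[:3,3])@K.T
    return p[:,:2]/p[:,2:]
def quat(yaw):
    "tool down, tool y axis along world direction yaw"
    y=np.array([np.cos(yaw),np.sin(yaw),0]);z=np.array([0,0,-1.]);x=np.cross(y,z)
    q=Rn.from_matrix(np.c_[x,y,z]).as_quat();return [q[3],*q[:3]]
E
cat > m.py <<'E'
from workcell import *
from h import *
c=get_calibration("top");im=cv2.imread("pics/top0.png");hsv=cv2.cvtColor(im,cv2.COLOR_BGR2HSV)
m=cv2.inRange(hsv,(4,110,60),(18,255,255));m[:,:130]=0;m[:130]=0;m[180:]=0
ys,xs=np.nonzero(m);P=ray(c,np.c_[xs,ys],.012);r=cv2.minAreaRect((P*1000).astype(np.float32));print("amber",r,len(P))
b=cv2.inRange(hsv,(100,120,60),(125,255,255))
ct=max(cv2.findContours(b,cv2.RETR_EXTERNAL,cv2.CHAIN_APPROX_NONE)[0],key=cv2.contourArea)
print("rest hull",cv2.approxPolyDP(cv2.convexHull(ct),3,True)[:,0].tolist())
g=cv2.resize(im[160:300,295:425],None,fx=5,fy=5,interpolation=cv2.INTER_CUBIC);cv2.imwrite("pics/crop0.png",g[:600*2,:800][:600] if 0 else cv2.resize(g,(557,600)))
E
python3 m.py
```

```text
amber ((666.3299560546875, 63.46971130371094), (26.807079315185547, 260.3301696777344), 3.307142972946167) 1486
rest hull [[400, 173], [410, 274], [327, 286], [309, 189]]
```

View pics/crop0.png

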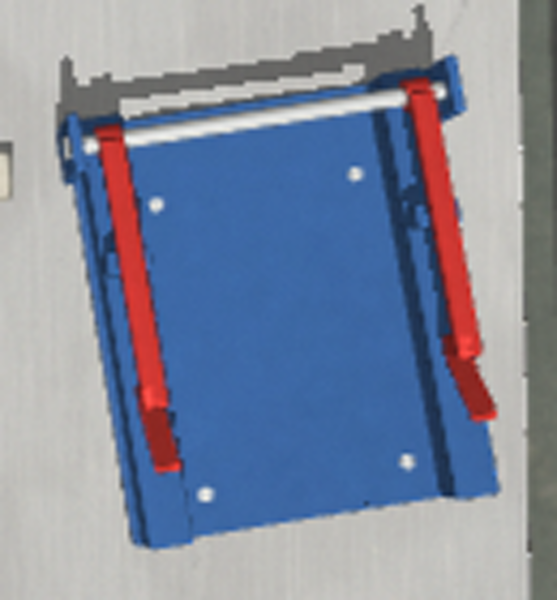

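The crop shows the right rail's front-top corners at about (452, 496) and (497, 490), and the left rail's at (153, 546) and (192, 541). The ramp tips are near (157–180, 468) and (478–496, 416). I'll fit the rest's pose to these points.

```bash
cat > f.py <<'E'
from workcell import *
from h import *
c=get_calibration("top");s=130/557
px=np.array([[153,546],[192,541],[452,496],[497,490],[157,470],[180,466],[478,418],[496,413]])*s+[295,160]
mod=np.array([[-105,86,34],[-105,64,34],[-105,-64,34],[-105,-86,34],[-69,81,62],[-69,69,62],[-69,-69,62],[-69,-81,62]])/1e3
def P(p): 
    a=p[2];R=np.array([[np.cos(a),-np.sin(a),0],[np.sin(a),np.cos(a),0],[0,0,1]]);return mod@R.T+[p[0],p[1],0]
f=lambda p:(proj(c,P(p))-px).ravel()
r=least_squares(f,[.5,-.2,0],loss='soft_l1');print(r.x,np.degrees(r.x[2]));print(np.round(f(r.x).reshape(-1,2),1).tolist())
E
python3 f.py
```

```text
[ 0.50501232 -0.24429661  0.16927711] 9.698863703395705
[[-0.9, -0.1], [0.6, -0.7], [0.9, -0.2], [0.9, -0.5], [-0.4, 0.2], [0.1, 0.2], [-1.6, 0.4], [0.0, 0.6]]
```

```bash
cat > a.py <<'E'
from workcell import *
from h import *
a=np.arctan2(.486,.199)
move_to([.40*np.cos(a),.40*np.sin(a),.38],get_obs()['tool_rot']);o=get_obs();print(o['time_s'],np.round(o['joints'],3))
j=np.array(o['joints']);j[0]-=a-0.05;goto_joints(list(j));o=get_obs();print(o['time_s'],o['eef_pos'],np.round(o['joints'],3))
move_to([.655,.0635,.20],quat(np.radians(3.3)));o=get_obs();print(o['time_s'],o['eef_pos'],np.round(o['joints'],3),np.round(o['ft_force'],1))
c=get_calibration("wrist");im=get_image("wrist");cv2.imwrite("pics/w1.png",im);np.savez("w1.npz",**{k:np.array(v) for k,v in c.items()})
E
python3 a.py
```

```text
0.9 [ 0.887 -0.035  1.523 -0.     1.657 -0.295]
2.4833 [0.39982459 0.02061218 0.37868179] [-0.243 -0.035  1.523  0.     1.657 -0.295]
3.6833 [0.65498272 0.06354258 0.20150179] [-0.081  0.634  1.087 -0.     1.418 -0.139] [ 0.2 -0.7 -0.6]
```

View pics/w1.png

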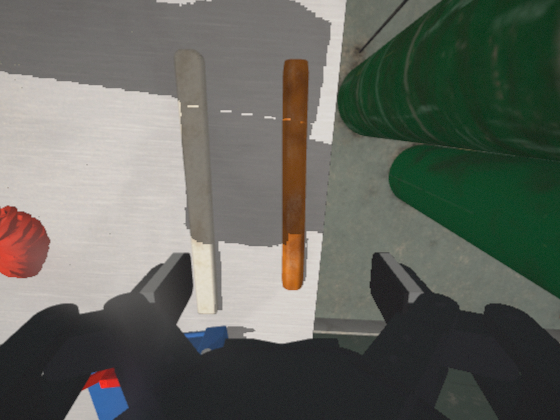

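The wrist view shows the whole amber stick from (296, 60) to (292, 290), partly in shadow. The strickle is about 90 px to its left. I'll refine the stick's pose from this view.

```bash
cat > b.py <<'E'
from h import *
c=dict(np.load("w1.npz"));im=cv2.imread("pics/w1.png");hsv=cv2.cvtColor(im,cv2.COLOR_BGR2HSV)
m=cv2.inRange(hsv,(3,120,50),(20,255,255));m[:,:260]=0;m[:,340:]=0;m[320:]=0;m[:40]=0
m=cv2.morphologyEx(m,cv2.MORPH_OPEN,np.ones((5,5)))
ys,xs=np.nonzero(m)
for z in (0.012,.015): print(z,cv2.minAreaRect((ray(c,np.c_[xs,ys],z)*1000).astype(np.float32)),len(xs))
ct=np.array([[ys_, xs[ys==ys_].min(), xs[ys==ys_].max()] for ys_ in range(70,285,30)]);
L=ray(c,ct[:,[1,0]],.015);R=ray(c,ct[:,[2,0]]+[1,0],.015);print(np.round(1000*np.c_[L,R],1))
E
python3 b.py
```

```text
0.012 ((670.1342163085938, 64.6612777709961), (25.601287841796875, 260.9692687988281), 3.1169984340667725) 5172
0.015 ((669.9649658203125, 65.25675201416016), (25.369728088378906, 258.6087341308594), 3.1169915199279785) 5172
[[651.9 184.4 676.3 185.8]
 [652.6 155.7 677.6 157.1]
 [654.4 125.5 680.  127. ]
 [656.3  93.7 681.5  95.2]
 [658.3  60.2 683.   61.6]
 [660.4  24.9 685.8  26.3]
 [662.7 -12.5 687.6 -11.1]
 [663.8 -52.2 689.5 -50.8]]
```

```bash
cat > g.py <<'E'
from workcell import *
from h import *
q=quat(np.radians(3.1))
move_gripper(.05)
move_to([.669,.0645,.06],q);servo_line([.669,.0645,.004],v=.06)
o=get_obs();print(o['time_s'],o['eef_pos'],np.round(o['ft_force'],1))
move_gripper(.0,40);o=get_obs();print(o['grip_width'],o['gripper_force'],np.round(o['ft_force'],1))
servo_line([.669,.0645,.13],v=.12)
o=get_obs();print(o['grip_width'],o['gripper_force'],np.round(o['ft_force'],1))
a=.1693;x,y=.505,-.2443
p=lambda u,v:[x+u*np.cos(a)-v*np.sin(a),y+u*np.sin(a)+v*np.cos(a)]
b=p(-.14,-.06);print(b,inverse_kinematics([*b,.25],quat(a)))
move_to([*b,.25],quat(a));o=get_obs();print(o['time_s'],o['eef_pos'],np.round(o['joints'],2))
c=get_calibration("wrist");im=get_image("wrist");cv2.imwrite("pics/w2.png",im);np.savez("w2.npz",**{k:np.array(v) for k,v in c.items()})
E
python3 g.py
```

```text
5.875 [0.66926347 0.06445593 0.00445204] [-0.1 -0.3  0.2]
0.024071529044234072 39.28951983223669 [-1.2 -0.3  5.6]
0.02439198858612216 38.658078911248595 [ 0.5  0.  -2.5]
[np.float64(0.3771111304695728), np.float64(-0.3270311129517146)] [-9.49547644e-01  2.41911927e-01  1.54181237e+00 -4.44089210e-16
  1.35786835e+00 -1.11884764e+00]
9.2583 [ 0.37758398 -0.32667288  0.24980484] [-0.95  0.24  1.54  0.    1.36 -1.12]
```

View pics/w2.png

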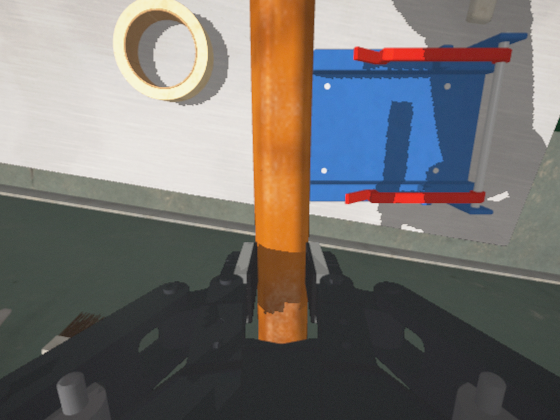

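The stick is held, running down the picture's centre. The rest is in clear view: ramp tips at about (355, 52) and (346, 198), the shaft near column 490. One enlarged crop will give precise corners.

```bash
python3 -c "
import cv2
im=cv2.imread('pics/w2.png')[30:220,305:545];cv2.imwrite('pics/c2.png',cv2.resize(im,(720,570),interpolation=cv2.INTER_CUBIC))"
```

```text
(no output)
```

View pics/c2.png

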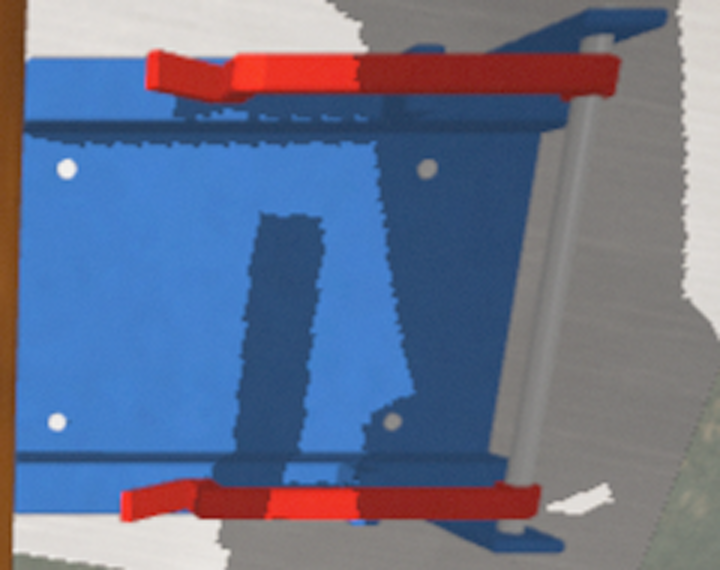

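```bash
cat > f2.py <<'E'
from h import *
c=dict(np.load("w2.npz"))
# model (mm), crop pixel; nan = coordinate unused
D=[((-69,75,62),(148,71)),((-69,-75,62),(122,506)),((-60,64,34),(np.nan,121)),((60,64,34),(np.nan,121)),((-60,-64,34),(np.nan,460)),((60,-64,34),(np.nan,460)),
((90,40,50),(571,np.nan)),((90,-40,50),(533,np.nan)),((105,64,34),(566,125)),((105,-64,34),(508,460))]
m=np.array([d[0] for d in D])/1e3;px=np.array([d[1] for d in D],float)/3+[305,30]
def W(p):
    a=p[2];R=np.array([[np.cos(a),-np.sin(a),0],[np.sin(a),np.cos(a),0],[0,0,1]]);return m@R.T+[p[0],p[1],0]
f=lambda p:proj(c,W(p))-px
p0=[.505,-.2443,.1693];print((f(p0)*3).round(1).tolist())
g=lambda p:np.nan_to_num(f(p)).ravel()
r=least_squares(g,p0,loss='soft_l1');print(r.x,np.degrees(r.x[2]));print((f(r.x)*3).round(1).tolist())
E
python3 f2.py
```

```text
[[-11.4, 5.3], [-10.0, 4.0], [nan, 5.2], [nan, 5.4], [nan, 7.2], [nan, 7.4], [-5.0, nan], [-6.5, nan], [23.1, 1.5], [19.5, 7.4]]
[ 0.50639619 -0.24215688  0.16908936] 9.6881067659362
[[-5.8, -0.9], [-5.2, -0.8], [nan, -0.4], [nan, -0.0], [nan, 2.6], [nan, 2.9], [0.8, nan], [-1.1, nan], [28.8, -3.9], [24.6, 3.0]]
```

The yaw agrees between the two cameras (9.69°), and the positions agree to about 3 mm. I dropped the two rail-end points I had misidentified. I'll use (0.5065, -0.243) and lay the stick 91 mm before the pocket.

```bash
cat >> h.py <<'E'
A=.1691;X,Y=.5065,-.243
def p(u,v,z): return [X+u*np.cos(A)-v*np.sin(A),Y+u*np.sin(A)+v*np.cos(A),z]
E
cat > l.py <<'E'
from workcell import *
from h import *
q=quat(A)
move_to(p(-.091,0,.12),q);servo_line(p(-.091,0,.045),v=.08);f0=np.array(get_obs()['ft_force'])
for z in (.0405,.0395,.0385,.0378):
    servo_line(p(-.091,0,z),v=.02);o=get_obs();d=np.array(o['ft_force'])-f0;print(z,o['eef_pos'],d.round(1),np.round(o['moment'],2),o['time_s'])
    if d[2]>2.5: break
for n in("top","scene"): cv2.imwrite(f"pics/{n}3.png",get_image(n))
a=cv2.imread("pics/top3.png")[150:300,270:430];b=cv2.imread("pics/scene3.png")[110:260,230:430]
cv2.imwrite("pics/both3.png",np.hstack([cv2.resize(a,(373,350),interpolation=2),cv2.resize(b,(427,350)[:2],interpolation=2)]))
E
python3 l.py
```

```text
0.0405 [ 0.41675473 -0.25827827  0.04044588] [ 0.6 -1.1  0.2] [-0.03  0.    0.  ] 11.4333
0.0395 [ 0.41679863 -0.25832836  0.03948112] [ 0.1 -1.1  0. ] [-0.03  0.    0.03] 11.6833
0.0385 [ 0.41691279 -0.25843134  0.03863419] [ 0.3 -1.   1.9] [ 0.03  0.04 -0.01] 11.9333
0.0378 [ 0.41692903 -0.2584347   0.03853827] [-2.   1.7 10.8] [ 0.35  0.39 -0.09] 12.1833
```

View pics/both3.png

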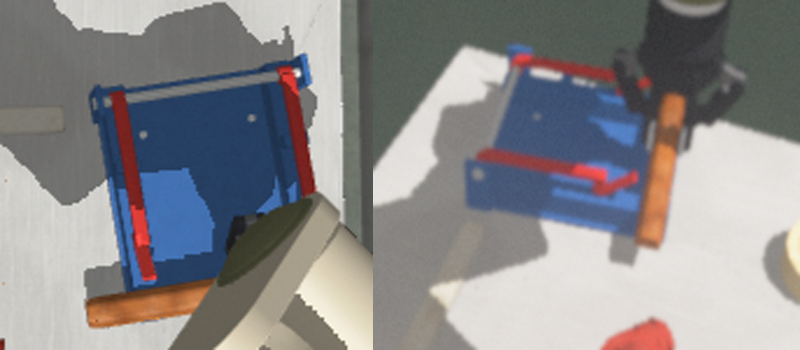

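Left half (top view): the stick lies square across the front of the rails, its front edge clear of the ramp tip. Right half (scene): it is level on the rails. First contact was at TCP z = 0.0386, as expected. I'll check the left end for centring, then slide.

```bash
cat > s.py <<'E'
from workcell import *
from h import *
c=get_calibration("top");im=cv2.imread("pics/top3.png");hsv=cv2.cvtColor(im,cv2.COLOR_BGR2HSV)
m=cv2.inRange(hsv,(5,120,60),(18,255,255));m[:260]=0;m[300:]=0;m[:,:295]=0;m[:,360:]=0
ys,xs=np.nonzero(m);w=ray(c,np.c_[xs,ys],.045)-[X,Y];u=w@[np.cos(A),np.sin(A)];v=w@[-np.sin(A),np.cos(A)]
print("left end v %.4f, u %.4f..%.4f"%(v.max(),np.percentile(u,1),np.percentile(u,99)),len(u))
if abs(v.max()-.1315)>.012: raise SystemExit("off centre")
servo_line(p(-.091,0,.0387),v=.02)
for d in (-.075,-.06,-.045,-.03,-.015,0.0,.003):
    servo_line(p(d,0,.0387),v=.04);o=get_obs();print(d,np.round(o['eef_pos'],4),np.round(o['ft_force'],1),np.round(o['moment'],2),round(o['grip_width'],4),o['time_s'])
    if np.abs(o['ft_force']).max()>15: break
for n in("top","scene"): cv2.imwrite(f"pics/{n}4.png",get_image(n))
a=cv2.imread("pics/top4.png")[150:300,270:430];b=cv2.imread("pics/scene4.png")[110:260,230:430]
cv2.imwrite("pics/both4.png",np.hstack([cv2.resize(a,(373,350),interpolation=2),cv2.resize(b,(427,350),interpolation=2)]))
E
python3 s.py
```

```text
left end v 0.1303, u -0.1053..-0.0798 654
-0.075 [ 0.4329 -0.2555  0.0387] [ 1.   0.2 -0.5] [ 0.01 -0.14  0.05] 0.024 13.0833
-0.06 [ 0.4476 -0.253   0.0387] [ 0.3 -0.4 -0.9] [ 0.05 -0.13 -0.02] 0.0244 13.6083
-0.045 [ 0.4625 -0.2505  0.0387] [ 0.6 -0.6 -1.2] [-0.04 -0.16 -0.01] 0.0241 14.1333
-0.03 [ 0.4772 -0.248   0.0387] [ 0.6  0.1 -2.4] [ 0.07 -0.1   0.01] 0.0241 14.6583
-0.015 [ 0.4926 -0.2455  0.0389] [ 6.1  2.  -1.6] [ 0.33 -1.07  0.01] 0.0242 15.1833
0.0 [ 0.5066 -0.243   0.0387] [-0.5 -1.3 -0.4] [ 0.05 -0.11  0.02] 0.0243 15.7083
0.003 [ 0.5095 -0.2425  0.0387] [ 1.1  0.4 -0.9] [ 0.01 -0.13 -0.02] 0.0241 15.9583
```

View pics/both4.png

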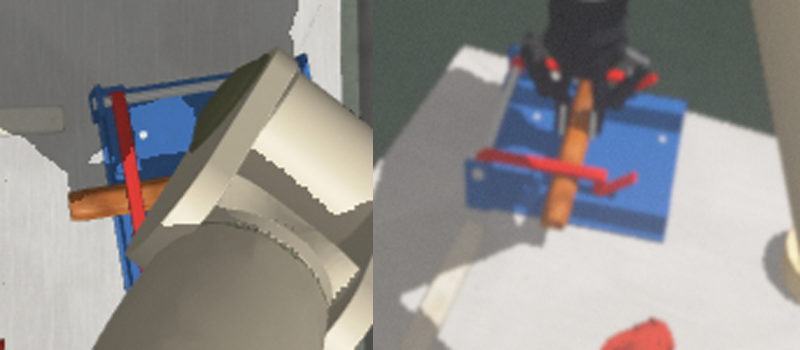

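The left half is mostly arm. In the right half the stick sits in the pocket with the keeper's nose dropped behind it, and the forces are back to zero. Time to release and rise.

```bash
cat > r.py <<'E'
from workcell import *
from h import *
move_gripper(.045);o=get_obs();print(np.round(o['ft_force'],1))
servo_line(p(.003,0,.10),v=.06);servo_line(p(-.06,0,.25),v=.15)
move_to([.33,-.05,.36],quat(A));o=get_obs();print(o['time_s'],o['eef_pos'],np.round(o['ft_force'],1))
for n in("top","scene"): cv2.imwrite(f"pics/{n}5.png",get_image(n))
a=cv2.imread("pics/top5.png")[130:300,150:430];b=cv2.imread("pics/scene5.png")[110:260,230:390]
cv2.imwrite("pics/both5.png",np.hstack([cv2.resize(a,(430,261),interpolation=2),cv2.resize(b,(278,261),interpolation=2)]))
E
python3 r.py
```

```text
[-1.1  0.3  0.7]
19.8167 [ 0.33041817 -0.05051737  0.35940071] [ 0.4 -0.5 -0.5]
```

View pics/both5.png

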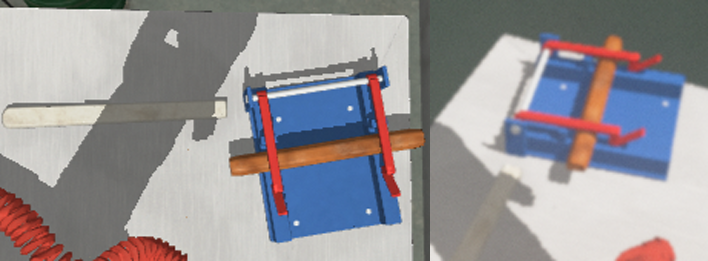

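The stick lies square across both rails, under the arms and behind both noses, and the strickle has not moved. Before handing in, I'll compare the keeper's red outline with the first picture to confirm it is shut.

```bash
python3 - <<'E'
from workcell import *
from h import *
def nose(f):
    h=cv2.cvtColor(cv2.imread(f),cv2.COLOR_BGR2HSV);m=cv2.inRange(h,(0,150,60),(3,255,255))|cv2.inRange(h,(175,150,60),(180,255,255))
    return [(int(np.nonzero(m[170:280,a:b])[0].max())+170,np.nonzero(m[255 if a==315 else 240:275,a:b])[1].mean().round(1)+a) for a,b in((315,350),(385,415))]
n0,n5=nose("pics/top0.png"),nose("pics/top5.png");print(n0,n5)
if np.abs(np.array(n0)-n5).max()<=1.2: wait(.3);print(finish_job())
E
```

```text
[(269, np.float64(331.9)), (257, np.float64(404.3))] [(269, np.float64(332.0)), (257, np.float64(404.3))]
the job is handed in; nothing more can be done
None
```

The amber stick is in the blue rest with the keeper shut behind it, the gripper released and clear, the strickle not moved, and the job handed in at about 20 s.

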